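Present a returned key fob to the counter reader

TASK

Check in the returned purple fob: pick it out of the white dish by its narrow loop end, keeping your fingers off the round aerial end, and hold it up in the air in front of the reader, its round end centred over the ring mark, flat and parallel to the reader's tilted face, about a finger's breadth (20 mm) away from it. Do not touch the reader, and leave the dish, the key, the padlock and the glass bell where they are. Finish while still holding the fob there, quite still, gripped in the fingers and touching nothing else.

Things in the scene. Friction and masses are not known exactly. Their poses are not given: they have to be found in the camera images.
- fob: Purple silicone fob, rigid, 72 long, 9 thick, 22 g, flat in the dish. Origin: on its underside, on its long axis; z up through the thickness, x along its length. Round aerial end: disc 36 across centred at x = +16. Narrow loop end: strip 20 wide, straight sides (y = +-10) from x = -2 to -28, then half-round to x = -38, steel eyelet at x = -27. Both faces flat and alike. (mm)
- fob_coil (a point): Centre of the fob's aerial, in the round end: at x = +16 mm, y = 0, z = +4.5 mm in the fob's frame (half-way through the thickness). Axes as the fob's.
- dish: The round white ceramic dish, 194 mm across, loose on the ledge, 0.5 kg. Origin: centre of its underside on the ledge, z up. Flat inner floor 5 mm above the ledge, out to about 80 mm from the centre; rim 16 mm high. Holds the fob and the key.
- key: The silver flat key, 59 mm long (round bow 25 mm wide at its -x end, blade 8 mm wide to +x), 3 mm thick, lying flat in the dish near the fob's round end. Origin: about the middle of its length, on its underside. To be left alone.
- padlock: The stainless combination padlock lying on its back on the ledge, body 50 x 44 x 21 mm, shackle 30 mm further to its +x. Origin: centre of the body's underside. To be left alone.
- bell: The small frosted glass hand bell standing on the ledge, 50 mm across at the foot, 72 mm high. Origin: centre of its foot. To be left alone.
- reader: Proximity reader: black slab head 116 x 80 x 18 mm on a fixed desk stand. Origin: on the ledge; x points to the reader's back (the face looks to -x and up), z up. Base plate 110 x 100 x 8 mm, centred 20 mm behind the origin. The head's tilt on its stiff hinge varies: the face leans 30 to 46 degrees from the horizontal. Top edge up to 152 mm high. Not to be touched.
- reader_mark (a point): Centre of the white ring mark (42 mm across) in the middle of the reader's face, on the surface of the face, about 0.11 m above the ledge. z points straight out of the face, towards the robot and up; x points up along the face (long side, 116 mm), y across it (80 mm).
There are look-alikes about, which are no part of the job. Of the things that look like the fob, the smallest one is meant. Of the things that look like the dish, the smaller one is meant.

How it is judged:
By the outcome, as a careful person would: the job done as asked, in the order asked, and still so for the second after the job is handed in, while the arm keeps its last pose, push and grip.
It also fails if it takes over 37 s, if anything falls off the work surface, if the arm or the gripper's body presses on something with over 40 N, if the wrist force passes 120 N, or if a joint passes its speed limit or range.

ROBOT

A 7-joint arm with a two-finger parallel gripper is mounted at the origin on the work surface. World frame = base frame: x ahead of the robot, y to its left, z up, the work surface at z = 0. Lengths are in m, angles in rad, forces in N, time in s.
With the tool pointing down it reaches from about 0.425 to 0.95 m from the base axis. Payload 4.7 kg.
Tool frame: the origin (TCP) lies between the finger pads; the fingertips stand 25 mm ahead of it and the grasp point (between the pads) lies 6 mm ahead of it; z points along the fingers, y is the line along which they close (so a half turn about z gives the same grasp; the last joint's range is limited). The gripper opens to 85 mm and grips with 20 to 120 N. Pads are 22 mm wide; open, the fingers measure 114 mm over their backs; the gripper's body (76 mm by 85 mm) begins 54 mm behind the grasp point. The pads swing forward as they close: fully open they stand 13 mm farther back than shut.
Start: joints at [1.311, 0.469, -0.049, 1.532, 0.024, 1.141, -0.082], TCP at [0.154, -0.657, 0.256] pointing down, gripper open.
Joint ranges: [-2.59, 2.59], [-0.33, 1.99], [-1.39, 1.29], [0.1, 2.45], [-1.04, 4.18], [0.21, 1.99], [-2.66, 2.66]. Speed limits (rad/s): [2.57, 2.57, 3.14, 3.14, 3.14, 3.14, 3.14].

INTERFACE

Orientations are given as a 3x3 rotation matrix whose columns are the frame's x, y, z axes.
In Python, from rig import * gives the robot as it stands. Calls block until the motion is done:
- movep(position, orientation): joint-space move of the TCP to a pose.
- move_l(position, attitude=None, feed=0.15, until_force=None): straight line of the TCP; attitude=None keeps the orientation; feed is the mean speed in m/s. With until_force (N) it stops when the force on the tool has changed by that much, and returns True; else False.
- move_joints(angles): joint-space move.
- command_gripper(opening, newtons=None): finger opening in m; newtons is the grip in N (None keeps the last); returns when the fingers have stopped.
- sleep(seconds).
- inverse_kinematics(position, orientation): joint angles nearest the present ones, or None.
- sense(): the state.
- camera(name): name is "scene" or "top" or "wrist"; returns (picture, depth): 384x512x3 uint8, red, green, blue; 384x512 float32, m along the optical axis (not along the pixel's ray), 0 where there is no reading.
- camera_params(name): a dict with "K" (3x3 intrinsics, pixels), "dist" ([k1, k2, p1, p2, k3] as OpenCV has them; the pictures are not rectified), "position" and "rotation" of the camera in the world; the wrist camera has in their place "tool_from_camera" (4x4, takes a point from camera to tool coordinates, whose origin is the TCP and whose axes are the flange's). Camera axes: x right, y down, z forward; pixel columns grow to the right and rows downward; lengths in m; the calibration is good to about 2 mm. A picture is of the moment at which its call begins: read the wrist's pose just before it. camera_params takes no time and is no camera call.
A pose or a line that the arm cannot do raises Unreachable and nothing moves.
- finish_job(): hands the job in; it is judged then, once.
The state is a dict: "time_s": time; "joint_pos": joint angles; "qd": joint speeds; "joint_efforts": joint torques, N m; "position": TCP position; "tcp_rot": TCP orientation; "wrist_force": force on the tool from outside, world axes, zero at the start; "ft_torque": the same for the moment, N m; "finger_gap": finger opening in m; "gripper_force": force on a finger pad.
Only numpy, scipy, OpenCV 4.12 (cv2) and the standard library are available. Lean on these libraries where they do the work, as an engineer would, in place of code of your own. Each camera call takes 0.05 s, during which the arm holds its last target. There are 200 camera calls.

## Working session

There is one attempt and no reset: what is moved stays moved. The work goes in short steps, each a Python script; the robot and the scene stay as the last script left them, time stands still between calls to the robot, and variables do not carry over. Pictures are saved under pics/ and viewed, at most 10 in all, crops included, and the job is handed in when it is done.

```bash
mkdir -p pics; ls; cat > h.py <<'E'
from rig import *
import numpy as np, cv2
def save(n,im): cv2.imwrite(f'pics/{n}.png',cv2.cvtColor(im,cv2.COLOR_RGB2BGR))
def pose(name,s=None):
    p=camera_params(name)
    if 'tool_from_camera' in p:
        s=s or sense(); T=np.eye(4);T[:3,:3]=s['tcp_rot'];T[:3,3]=s['position'];T=T@np.array(p['tool_from_camera'])
        return np.array(p['K']),np.array(p['dist']),T[:3,3],T[:3,:3]
    return np.array(p['K']),np.array(p['dist']),np.array(p['position']),np.array(p['rotation'])
def rays(P,uv):
    K,d,c,R=P
    u=cv2.undistortPoints(np.array(uv,float).reshape(-1,1,2),K,d).reshape(-1,2)
    return np.c_[u,np.ones(len(u))]@R.T
def onplane(P,uv,z):
    r=rays(P,uv); return P[2]+r*((z-P[2][2])/r[:,2])[:,None]
def bydepth(P,uv,dep):
    r=rays(P,uv); uv=np.array(uv).reshape(-1,2).round().astype(int)
    return P[2]+r*dep[uv[:,1],uv[:,0]][:,None]
E
python3 - <<'E'
from h import *
for n in('scene','top'):
    im,d=camera(n); save(n,im); np.save(n+'_d',d); np.save(n+'_i',im); print(n,camera_params(n),(d>0).mean())
print(camera_params('wrist'),sense())
E
```

```text
pics
scene {'K': array([[360.61752816,   0.        , 256.09133841],
       [  0.        , 360.61752816, 187.29848549],
       [  0.        ,   0.        ,   1.        ]]), 'dist': array([-0.00854678,  0.        ,  0.        ,  0.        ,  0.        ]), 'position': array([ 1.17398062, -0.03550586,  0.70893771]), 'rotation': array([[ 0.2418606 ,  0.66275636, -0.70870125],
       [ 0.97017732, -0.15305278,  0.18796491],
       [ 0.01610624, -0.73302719, -0.68000862]])} 0.9958902994791666
top {'K': array([[377.31029824,   0.        , 252.52579332],
       [  0.        , 377.31029824, 184.631276  ],
       [  0.        ,   0.        ,   1.        ]]), 'dist': array([0.00208886, 0.        , 0.        , 0.        , 0.        ]), 'position': array([0.34913931, 0.13609231, 1.26442946]), 'rotation': array([[ 0.00779491, -0.99235438,  0.12317475],
       [-0.99992668, -0.00659375,  0.01015634],
       [-0.0092665 , -0.12324489, -0.99233302]])} 0.99627685546875
{'K': array([[310.54026495,   0.        , 252.17581417],
       [  0.        , 310.54026495, 188.35376852],
       [  0.        ,   0. 
[... 604 characters left out ...]
, 'qd': array([-0.00058216, -0.00077928,  0.00064158, -0.00249319, -0.00023159,
       -0.0011119 ,  0.00202911]), 'joint_efforts': array([ 8.92742755e-04, -5.11513209e+01, -4.68756293e-02, -2.38389677e+01,
        1.08230670e-02,  4.39080497e-03, -1.00217247e-05]), 'position': array([ 0.15430733, -0.65666001,  0.25536944]), 'tcp_rot': array([[ 9.73475606e-01,  2.28790384e-01, -4.52389917e-04],
       [ 2.28790824e-01, -9.73474187e-01,  1.66297239e-03],
       [-5.99178143e-05, -1.72236572e-03, -9.99998515e-01]]), 'wrist_force': array([ 0.40855234, -0.14400776, -0.29480366]), 'ft_torque': array([-0.05132421, -0.00212763, -0.00496594]), 'gripper_force': 0.0, 'finger_gap': 0.08537368227522703}
```

View pics/top.png

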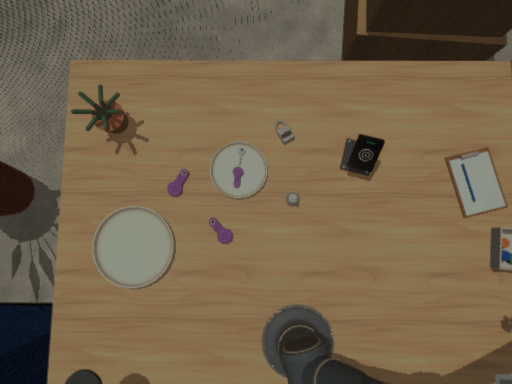

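View pics/scene.png

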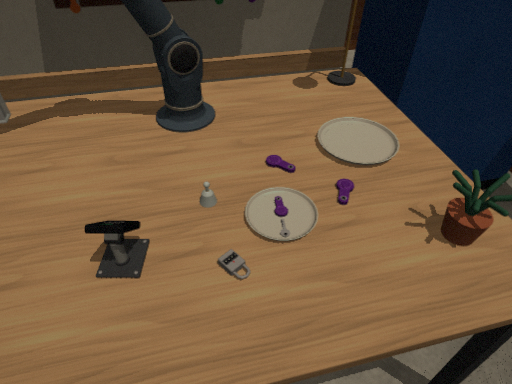

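The top view shows three purple fobs at (178,183), (221,231) and (238,177). It also shows a big dish at (133,247), a small dish at (239,170) and the reader at (365,152). The fob at (238,177), in the small dish, looks smallest. I'll confirm with measurements and a crop.

```bash
python3 - <<'E'
from h import *
im=np.load('top_i.npy');d=np.load('top_d.npy');P=pose('top')
hsv=cv2.cvtColor(im,cv2.COLOR_RGB2HSV)
m=cv2.inRange(hsv,(125,80,40),(160,255,255))
n,l,st,ce=cv2.connectedComponentsWithStats(m)
for i in range(1,n):
    if st[i,4]<30: continue
    ys,xs=np.where(l==i); w=onplane(P,np.c_[xs,ys],0.014)[:,:2]
    (c,s,a)=cv2.minAreaRect((w*1000).astype(np.float32)); print(ce[i].round(1),st[i,4],'mm',np.round(c),np.round(s),round(a,1), 'z by depth',np.median(bydepth(P,np.c_[xs,ys],d)[:,2]).round(4))
# reader face: points by depth, plane fit
ys,xs=np.mgrid[130:180,335:390];uv=np.c_[xs.ravel(),ys.ravel()]
w=bydepth(P,uv,d);k=w[:,2]>.06;print('reader',k.sum(),w[k].min(0),w[k].max(0))
A=np.c_[w[k][:,:2],np.ones(k.sum())];s=np.linalg.lstsq(A,w[k][:,2],rcond=None)[0]
r=np.abs(A@s-w[k][:,2])
g=r<.006;s=np.linalg.lstsq(A[g],w[k][g][:,2],rcond=None)[0];nn=np.array([-s[0],-s[1],1]);nn/=np.linalg.norm(nn);print('n',nn,np.degrees(np.arccos(nn[2])),g.sum(),'med',np.median(w[k][g],0),'res',r[g].std())
a=cv2.resize(im[135:205,200:280],None,fx=5,fy=5,interpolation=cv2.INTER_CUBIC);b=cv2.resize(im[125:195,330:400],None,fx=5,fy=5,interpolation=cv2.INTER_CUBIC)
save('crop',np.hstack([a,b]))
E
```

```text
[237.4 174.2] 93 mm [535. 198.] [51. 27.] 0.8 z by depth 0.0142
[176.7 185. ] 241 mm [511. 396.] [46. 95.] 57.8 z by depth 0.0128
[221.6 232.3] 246 mm [352. 258.] [96. 44.] 45.9 z by depth 0.0123
reader 931 [ 0.34913931 -0.24991553  0.06014841] [0.64658127 0.13609231 1.26442946]
n [-0.1501941  -0.66067715  0.73549129] 42.65125420141631 69 med [ 0.59554218 -0.20036474  0.11699271] res 0.0018040719879235325
```

View pics/crop.png

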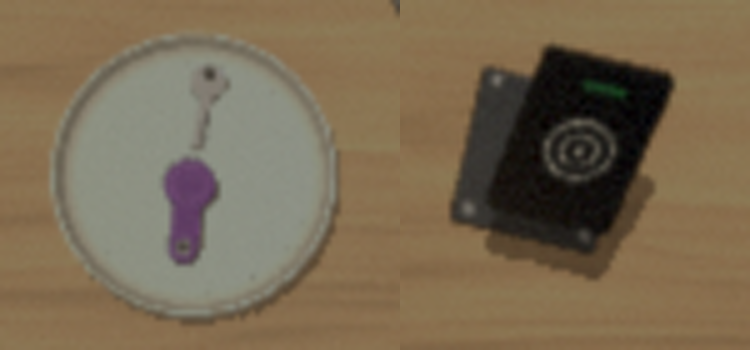

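The crop confirms it. The fob in the small dish measures about 50–72 mm against about 95 mm for the other two, and that dish is the smaller one. Its round end points away from the robot, next to the key, and its loop end points towards the robot. The ring mark is at about (365.6,155). Next I'll fit the reader plane coarsely, then look from close by.

```bash
cat >> h.py <<'E'
def planefit(w,it=6,tol=.004):
    w=w[np.isfinite(w).all(1)]; g=w
    for t in [.03,.02,.01]+[tol]*it:
        c=np.median(g,0) if len(g)==0 else g.mean(0); n=np.linalg.svd(g-c,full_matrices=False)[2][2]; n=n*np.sign(n[2])
        g=w[np.abs((w-c)@n)<t]
    return c,n,len(g),((g-c)@n).std()
def frame(z,x):
    x=x-z*(x@z); x=x/np.linalg.norm(x); return np.c_[x,np.cross(z,x),z]
E
python3 - <<'E'
from h import *
im=np.load('top_i.npy');d=np.load('top_d.npy');P=pose('top')
ys,xs=np.mgrid[143:168,354:378];uv=np.c_[xs.ravel(),ys.ravel()]
k=d[uv[:,1],uv[:,0]]>0;w=bydepth(P,uv[k],d);w=w[(w[:,2]>.05)&(w[:,2]<.2)]
c,n,N,r=planefit(w);print(len(w),c,n,N,r,'tilt',np.degrees(np.arccos(n[2])))
ra=rays(P,[[365.6,155]])[0];m=P[2]+ra*((c-P[2])@n)/(ra@n);print('mark',m)
# views: tool looks along -n; camera axis aimed at mark
T=np.array(camera_params('wrist')['tool_from_camera'])
R=frame(-n,np.array([1,0,0.]))
for D in(.2,.24):
  a=T[:3,3]+T[:3,2]*D
  p=m-R@a; print(D,p,inverse_kinematics(p,R))
for ang in range(-180,180,30):
  t=np.radians(ang);R0=frame(-n,np.array([1,0,0.]));Rz=cv2.Rodrigues(np.array([0,0,t]))[0];R=R0@Rz
  # grasp point 34mm back along tool x from coil, 23mm off
  p=m+n*.023-R[:,0]*.034-R[:,2]*.006
  try:q=inverse_kinematics(p,R)
  except Exception as e:q=e
  print(ang,p.round(3),None if q is None else q.round(2))
E
```

```text
572 [ 0.58805216 -0.20127728  0.1091684 ] [-0.67902025  0.15988982  0.71649616] 540 0.0017709305332134332 tilt 44.23405053197806
mark [ 0.58764176 -0.20265417  0.10908673]
0.2 [ 0.52553588 -0.19219404  0.15325032] [ 0.82920204  0.33683371 -0.60592428  2.36616377  2.72830209  0.30858919
  2.4302509 ]
0.24 [ 0.50726888 -0.18443676  0.18797986] [ 0.99310544  0.25006075 -0.77128387  2.37346972  2.57996047  0.22579552
  2.56446707]
-180 [ 0.593 -0.193  0.152] [ 1.16  0.67 -1.17  2.22  2.04  0.58  0.14]
-150 [ 0.59  -0.21   0.153] [ 0.92  0.47 -0.76  2.22  2.34  0.32 -0.79]
-120 [ 0.58  -0.224  0.148] [ 1.24  0.68 -1.17  2.22  2.07  0.54 -0.87]
-90 [ 0.568 -0.231  0.137] [ 1.27  0.7  -1.17  2.24  2.13  0.54 -1.42]
-60 [ 0.555 -0.229  0.125] [ 1.28  0.72 -1.17  2.27  2.19  0.57 -1.99]
-30 [ 0.546 -0.219  0.114] [ 1.26  0.74 -1.17  2.31  2.23  0.61 -2.56]
0 [ 0.543 -0.203  0.107] [ 0.83  0.48 -0.61  2.35  2.74  0.43  2.48]
30 [ 0.546 -0.186  0.107] [ 1.07  0.62 -0.98  2.34  2.37  0.57  2.39]
60 [ 0.555 -0.172  0.112] [ 1.15  0.73 -1.17  2.33  2.21  0.7   2.07]
90 [ 0.568 -0.165  0.122] [ 1.12  0.71 -1.17  2.3   2.16  0.68  1.57]
120 [ 0.58  -0.167  0.135] [ 1.12  0.69 -1.17  2.27  2.11  0.65  1.08]
150 [ 0.59  -0.177  0.146] [ 1.13  0.67 -1.17  2.24  2.07  0.62  0.61]
```

```bash
python3 - <<'E'
from h import *
T=np.array(camera_params('wrist')['tool_from_camera'])
m=np.array([.588,-.202,.109]);n=np.array([-.679,.16,.716])
for sx in((0,1.,0),(0,-1.,0)):
 for f in(.3,.5,.7):
  z=-(n*f+np.array([0,0,1])*(1-f));z/=np.linalg.norm(z);R=frame(z,np.array(sx))
  for D in(.25,):
   p=m-R@(T[:3,3]+T[:3,2]*D);q=inverse_kinematics(p,R);print(sx,f,p.round(3),None if q is None else q.round(2))
E
```

```text
(0, 1.0, 0) 0.3 [ 0.561 -0.197  0.229] [ 0.78  0.34 -0.63  1.88  0.29  0.77  0.01]
(0, 1.0, 0) 0.5 [ 0.542 -0.193  0.223] [ 0.8   0.25 -0.6   2.04  0.28  0.52  0.01]
(0, 1.0, 0) 0.7 [ 0.525 -0.189  0.214] [ 0.85  0.2  -0.63  2.18  0.39  0.26 -0.12]
(0, -1.0, 0) 0.3 [ 0.562 -0.194  0.23 ] [-0.58  0.45  1.12  1.95 -0.63  0.85 -2.29]
(0, -1.0, 0) 0.5 [ 0.543 -0.19   0.224] [-0.65  0.34  1.14  2.1  -0.7   0.6  -2.22]
(0, -1.0, 0) 0.7 [ 0.526 -0.186  0.215] [-0.7   0.26  1.15  2.25 -0.97  0.37 -1.95]
```

```bash
cat >> h.py <<'E'
def aim(m,z,x,D):
    T=np.array(camera_params('wrist')['tool_from_camera']);z=np.array(z,float);z/=np.linalg.norm(z);R=frame(z,np.array(x,float))
    return np.array(m)-R@(T[:3,3]+T[:3,2]*D),R
def snap(name):
    s=sense();im,d=camera('wrist');save(name,im);P=pose('wrist',s)
    np.savez(name+'.npz',im=im,d=d,c=P[2],R=P[3]);return im,d,P
def load(name):
    z=np.load(name+'.npz');p=camera_params('wrist');return z['im'],z['d'],(np.array(p['K']),np.array(p['dist']),z['c'],z['R'])
E
python3 - <<'E'
from h import *
n=np.array([-.679,.16,.716])
for i,(f,m) in enumerate([(.3,(.588,-.202,.109)),(.55,(.588,-.162,.109))]):
    p,R=aim(m,-(n*f+np.array([0,0,1])*(1-f)),(0,1,0),.25); movep(p,R); sleep(.3); snap(f'r{i}')
    print(sense()['time_s'],sense()['joint_pos'].round(2))
save('r01',cv2.resize(np.hstack([load('r0')[0],load('r1')[0]]),(800,300)))
E
```

```text
2.65 [ 0.78  0.34 -0.63  1.88  0.29  0.77  0.01]
3.4 [ 0.74  0.21 -0.62  2.1   0.35  0.46 -0.15]
```

View pics/r01.png

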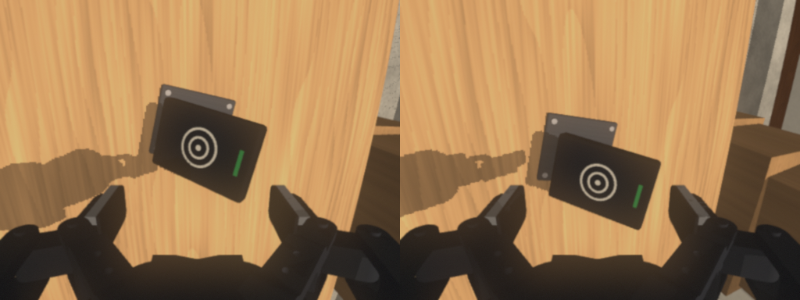

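The ring mark is in both wrist views, at about (255,188) in r0 and (253,233) in r1, with the green LED at the top edge of the face. Next I'll triangulate it, fit the face plane, and go on to look at the fob.

```bash
cat >> h.py <<'E'
def tri(Ps,uvs):
    A=np.zeros((3,3));b=np.zeros(3)
    for P,uv in zip(Ps,uvs):
        r=rays(P,[uv])[0];r/=np.linalg.norm(r);M=np.eye(3)-np.outer(r,r);A+=M;b+=M@P[2]
    return np.linalg.solve(A,b)
def face(im,d,P,g):
    x0,y0=int(g[0]),int(g[1]);w=im[y0-45:y0+45,x0-45:x0+45].astype(int)
    m=((w.min(2)>90)&(w.max(2)-w.min(2)<50)).astype(np.uint8)
    yy,xx=np.mgrid[-45:45,-45:45];m[(xx**2+yy**2)>32**2]=0
    c=max(cv2.findContours(m,cv2.RETR_EXTERNAL,cv2.CHAIN_APPROX_NONE)[0],key=cv2.contourArea)
    e=cv2.fitEllipse(c);uv=np.array(e[0])+[x0-45,y0-45]
    ys,xs=np.mgrid[y0-35:y0+36,x0-35:x0+36];q=np.c_[xs.ravel(),ys.ravel()];q=q[d[q[:,1],q[:,0]]>0]
    pts=bydepth(P,q,d);pts=pts[pts[:,2]>.06]
    return uv,e,planefit(pts,tol=.003),pts
E
python3 - <<'E'
from h import *
Ps=[];us=[]
for nm,g in(('r0',(255,188)),('r1',(253,233))):
    im,d,P=load(nm);uv,e,(c,n,N,r),pts=face(im,d,P,g);ra=rays(P,[uv])[0];m=P[2]+ra*((c-P[2])@n)/(ra@n)
    print(nm,uv.round(1),e[1],n.round(4),'tilt',np.degrees(np.arccos(n[2])).round(2),N,len(pts),r.round(4),'mark',m.round(4));Ps.append(P);us.append(uv)
print('tri',tri(Ps,us))
# fob views
for i,m in enumerate([(.535,.198,.012),(.535,.228,.012)]):
    p,R=aim(m,(0,0,-1),(1,0,0),.24); movep(p,R); sleep(.3); im,d,P=snap(f'f{i}')
    hsv=cv2.cvtColor(im,cv2.COLOR_RGB2HSV);k=cv2.inRange(hsv,(125,70,30),(165,255,255))
    N,l,st,ce=cv2.connectedComponentsWithStats(k);print([(ce[j].round(),st[j,4]) for j in range(1,N) if st[j,4]>300],sense()['time_s'],sense()['joint_pos'].round(2))
save('f01',cv2.resize(np.hstack([load('f0')[0],load('f1')[0]]),(800,300)))
E
```

```text
r0 [254.7 188.5] (44.898338317871094, 51.90248107910156) [-0.676   0.1629  0.7187] tilt 44.05 5012 5012 0.0007 mark [ 0.5895 -0.2028  0.1107]
r1 [253.3 232.9] (44.23896789550781, 49.21303939819336) [-0.6749  0.1638  0.7195] tilt 43.99 4954 4958 0.0007 mark [ 0.5893 -0.2027  0.1105]
tri [ 0.5897424  -0.20325878  0.10955456]
[(array([251., 183.]), np.int32(2260)), (array([ 19., 217.]), np.int32(3195))] 5.5667 [-0.11  0.48 -0.42  1.9   0.26  0.82 -2.24]
[(array([288., 183.]), np.int32(2348)), (array([ 44., 220.]), np.int32(4127))] 6.1667 [-0.16  0.49 -0.42  1.87  0.26  0.83 -2.29]
```

View pics/f01.png

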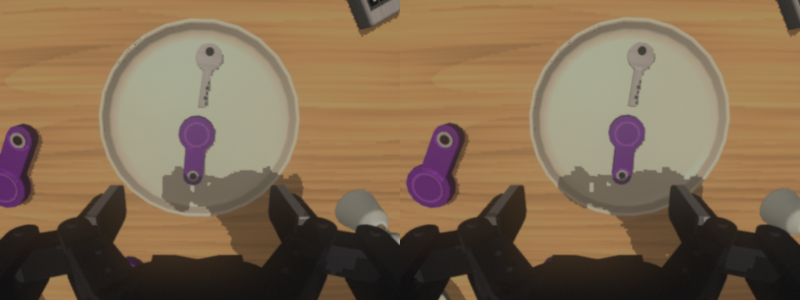

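Both views show the target fob in the small dish. Its round end is at about (251,172) in f0 at full size, its loop end at about (247,226), and the key lies beyond the round end. The larger fob is at the left edge.

```bash
cat > plan.py <<'E'
from h import *
M=np.array([.5895,-.2029,.1103]);N=np.array([-.6755,.1633,.719]);N/=np.linalg.norm(N)
def fob(nm,g,z=.014):
    im,d,P=load(nm);k=cv2.inRange(cv2.cvtColor(im,cv2.COLOR_RGB2HSV),(122,60,25),(168,255,255))
    k=cv2.morphologyEx(k,cv2.MORPH_CLOSE,np.ones((7,7)))
    _,l,st,ce=cv2.connectedComponentsWithStats(k);i=l[g[1],g[0]];ys,xs=np.where(l==i)
    w=onplane(P,np.c_[xs,ys],z)[:,:2];c=w.mean(0);v=np.linalg.svd(w-c,full_matrices=False)[2][0];v*=np.sign(v[0])
    t=(w-c)@v; o=(w-c)@np.array([-v[1],v[0]])
    zz=bydepth(P,np.c_[xs,ys],d)[:,2]
    return P,ce[i],c,v,t.min(),t.max(),(o[t>t.max()-.036].max()-o[t>t.max()-.036].min()),np.median(zz)
E
python3 - <<'E'
from plan import *
a=fob('f0',(251,172));b=fob('f1',(288,172))
for q in(a,b):
    P,ce,c,v,t0,t1,wd,zz=q;print('len',t1-t0,'w',wd,'z',zz,'ang',np.degrees(np.arctan2(v[1],v[0])),'disc',c+v*(t1-.018),'grasp(-18)',c+v*(t1-.052))
print('tri',tri([a[0],b[0]],[a[1],b[1]]))
# floor by depth near the fob
im,d,P=load('f0')
print('floor',np.median(bydepth(P,[[200,150],[205,160],[300,150],[290,170],[200,190]],d)[:,2]))
v=(a[3]+b[3]);v/=np.linalg.norm(v);fx=np.r_[v,0]
for s in(1,-1):
  R=frame(np.array([0,0,-1.]),s*fx);p=np.r_[(a[2]+a[3]*(a[5]-.052)),.08];q=inverse_kinematics(p,R);print('pick',s,q.round(2))
  for ang in range(-180,180,30):
    Rr=frame(-N,np.array([1,0,0.]))@cv2.Rodrigues(np.array([0,0,np.radians(ang)]))[0]
    p=M+N*.023-s*Rr[:,0]*.034-Rr[:,2]*.006;q=inverse_kinematics(p,Rr);print(s,ang,'loop dir',(-s*Rr[:,0]).round(2),None if q is None else q.round(2))
E
```

```text
len 0.0694984490978378 w 0.033699534021875366 z 0.013759262302653327 ang -4.908358713991228 disc [0.5489583  0.19813397] grasp(-18) [0.51508298 0.20104309]
len 0.0701723047594616 w 0.033782721877069585 z 0.013732463255912014 ang -4.9024072876501315 disc [0.54889285 0.19855866] grasp(-18) [0.51501723 0.20146426]
tri [0.53856709 0.19894906 0.01022314]
floor 0.004501238142793018
pick 1 [-0.16  0.52 -0.37  1.96  0.28  0.71 -2.36]
1 -180 loop dir [0.74 0.15 0.66] [ 0.9   0.47 -0.79  2.22  2.25  0.36 -0.2 ]
1 -150 loop dir [ 0.64 -0.36  0.68] [ 0.79  0.42 -0.59  2.22  2.48  0.27 -0.97]
1 -120 loop dir [ 0.37 -0.77  0.52] [ 0.85  0.44 -0.63  2.23  2.53  0.28 -1.5 ]
1 -90 loop dir [-0.   -0.98  0.22] [ 0.97  0.48 -0.74  2.25  2.49  0.32 -1.93]
1 -60 loop dir [-0.37 -0.92 -0.14] [ 1.2   0.63 -1.05  2.27  2.26  0.49 -2.12]
1 -30 loop dir [-0.64 -0.62 -0.46] [ 1.26  0.73 -1.17  2.3   2.21  0.61 -2.55]
1 0 loop dir [-0.74 -0.15 -0.66] [-0.28  0.51  0.73  2.4   3.8   0.57  1.18]
1 30 loop dir [-0.64  0.36 -0.68] [-0.02  0.42  0.34  2.39  3.46  0.45  1.02]
1 60 loop dir [-0.37  0.77 -0.52] [0.1  0
[... 553 characters left out ...]
]
-1 -90 loop dir [ 0.    0.98 -0.22] [ 0.67  0.44 -0.56  2.32  2.55  0.4  -2.17]
-1 -60 loop dir [0.37 0.92 0.14] [ 0.82  0.48 -0.75  2.28  2.34  0.42 -2.43]
-1 -30 loop dir [0.64 0.62 0.46] [ 1.04  0.58 -1.03  2.24  2.11  0.52 -2.63]
-1 0 loop dir [0.74 0.15 0.66] [-0.19  0.39  0.54  2.28  3.8   0.33  1.18]
-1 30 loop dir [ 0.64 -0.36  0.68] [0.17 0.36 0.15 2.25 3.49 0.25 1.05]
-1 60 loop dir [ 0.37 -0.77  0.52] [ 0.37  0.36 -0.05  2.25  3.34  0.25  0.73]
-1 90 loop dir [ 0.   -0.98  0.22] [ 0.56  0.39 -0.24  2.27  3.15  0.27  0.45]
-1 120 loop dir [-0.37 -0.92 -0.14] [ 0.72  0.42 -0.43  2.29  2.95  0.31  0.17]
-1 150 loop dir [-0.64 -0.62 -0.46] [ 1.    0.53 -0.79  2.31  2.54  0.42  0.13]
```

```bash
python3 - <<'E'
from plan import *
v=np.array([np.cos(np.radians(-4.9)),np.sin(np.radians(-4.9)),0]);R=frame(np.array([0,0,-1.]),v)
g=np.array([.5158,.2012,0])
command_gripper(.036,40)
movep(g+[0,0,.10],R); snap('g0')
print('touch',move_l(g+[0,0,.0315],feed=.06,until_force=6),sense()['position'],sense()['wrist_force'])
command_gripper(.0,40); s=sense();print(s['finger_gap'],s['gripper_force'],s['wrist_force'])
move_l(g+[0,0,.06],feed=.05); move_l(g+[0,0,.2],feed=.2); sleep(.3); snap('g1'); s=sense();print(s['finger_gap'],s['gripper_force'],s['time_s'],s['position'])
save('g01',cv2.resize(np.hstack([load('g0')[0],load('g1')[0]]),(800,300)))
E
```

```text
touch False [0.51608556 0.20133706 0.03188484] [ 0.46643596 -0.32362737 -0.82102728]
0.018423631347863952 40.403149891644716 [ 0.11427253 -0.01513392  3.5637914 ]
0.018249550664403945 39.9723831564188 10.525 [0.51554023 0.20113116 0.19929731]
```

View pics/g01.png

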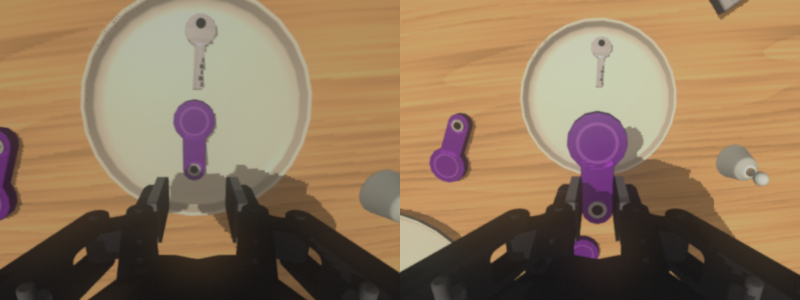

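The fob is held by its loop end. In g1 the disc is at about (252,182) at full size, clear of the pads, and the key and dish have not moved. Next I'll measure the fob in the tool frame.

```bash
cat >> plan.py <<'E'
def inhand(nm,g=(252,182)):
    """fob top plane (tool frame), disc centre on top face, in TCP coordinates"""
    im,d,_=load(nm);p=camera_params('wrist');T=np.array(p['tool_from_camera']);P=(np.array(p['K']),np.array(p['dist']),T[:3,3],T[:3,:3])
    k=cv2.inRange(cv2.cvtColor(im,cv2.COLOR_RGB2HSV),(122,60,25),(168,255,255));k=cv2.morphologyEx(k,cv2.MORPH_CLOSE,np.ones((5,5)))
    _,l,st,ce=cv2.connectedComponentsWithStats(k);ys,xs=np.where(l==l[g[1],g[0]]);q=np.c_[xs,ys]
    e=q[(d[ys,xs]>0)&(d[ys,xs]<.2)];w=bydepth(P,e,d);c,n,N_,r=planefit(w,tol=.002)
    ra=rays(P,q);t=P[2]+ra*(((c-P[2])@n)/(ra@n))[:,None]
    # disc: circle fit to boundary points beyond the strip
    cn=max(cv2.findContours((l==l[g[1],g[0]]).astype(np.uint8),cv2.RETR_EXTERNAL,cv2.CHAIN_APPROX_NONE)[0],key=cv2.contourArea)[:,0]
    ra=rays(P,cn);b=P[2]+ra*(((c-P[2])@n)/(ra@n))[:,None]
    b=b[b[:,0]>b[:,0].max()-.030]
    A=np.c_[2*b[:,:2],np.ones(len(b))];s=np.linalg.lstsq(A,(b[:,:2]**2).sum(1),rcond=None)[0];rad=np.sqrt(s[2]+s[0]**2+s[1]**2)
    z=c[2]-((s[0]-c[0])*n[0]+(s[1]-c[1])*n[1])/n[2]
    n=-n if n[2]>0 else n
    return np.array([s[0],s[1],z]),n,rad,r,N_
E
python3 - <<'E'
from plan import *
C,n,rad,r,k=inhand('g1');print('top centre',C,'n(out of top face)',n,'rad',rad,r,k)
coil=C-n*.0045;print('coil',coil)
# tool R such that R n = N ; in-plane ang 90 family
for ang in(60,90,120):
    R=frame(-N,np.array([1,0,0.]))@cv2.Rodrigues(np.array([0,0,np.radians(ang)]))[0]
    a=R@n;ax=np.cross(a,N);R=cv2.Rodrigues(ax/np.linalg.norm(ax)*np.arcsin(np.linalg.norm(ax)))[0]@R
    for off in(.0235,.1):
        p=M+N*off-R@coil;q=inverse_kinematics(p,R);print(ang,off,p,q.round(2))
E
```

```text
top centre [0.03379087 0.00047484 0.01832423] n(out of top face) [-0.00537305 -0.00166069 -0.99998419] rad 0.017016622600932087 0.000663239606744414 6600
coil [0.03381505 0.00048231 0.02282416]
60 0.0235 [ 0.54594639 -0.16909807  0.12638386] [0.1  0.35 0.14 2.39 3.26 0.37 0.71]Traceback (most recent call last):
  File "<stdin>", line 9, in <module>
AttributeError: 'NoneType' object has no attribute 'round'
```

```bash
python3 - <<'E'
from plan import *
C,n,*_=inhand('g1');coil=C-n*.0045
for ang in(75,90,105,120,150):
    R=frame(-N,np.array([1,0,0.]))@cv2.Rodrigues(np.array([0,0,np.radians(ang)]))[0]
    a=R@n;ax=np.cross(a,N);R=cv2.Rodrigues(ax/np.linalg.norm(ax)*np.arcsin(np.linalg.norm(ax)))[0]@R
    for D in([0,0,0],N*.04,N*.08,[0,0,.06],[0,0,.1],[0,.1,.1],[.05,.15,.1],[.05,.15,.15],[.05,.15,.05]):
        p=M+N*.0235-R@coil+np.array(D);q=inverse_kinematics(p,R);print(ang,np.round(D,3),p.round(3),None if q is None else q.round(2))
E
```

```text
75 [0 0 0] [ 0.552 -0.165  0.131] [ 0.25  0.35 -0.05  2.37  3.06  0.34  0.65]
75 [-0.027  0.007  0.029] [ 0.525 -0.158  0.16 ] [ 0.25  0.25 -0.05  2.41  3.05  0.28  0.66]
75 [-0.054  0.013  0.058] [ 0.498 -0.152  0.189] [ 0.6   0.16 -0.42  2.43  2.76  0.22  0.97]
75 [0.   0.   0.06] [ 0.552 -0.165  0.191] [-0.27  0.23  0.56  2.36  3.71  0.22 -0.03]
75 [0.  0.  0.1] [ 0.552 -0.165  0.231] [ 1.23  0.33 -1.16  2.25  1.73  0.31  2.1 ]
75 [0.  0.1 0.1] [ 0.552 -0.065  0.231] [ 0.16  0.12 -0.24  2.32  1.74  0.23  1.77]
75 [0.05 0.15 0.1 ] [ 0.602 -0.015  0.231] [-0.3   0.18  0.14  2.24  1.57  0.25  1.84]
75 [0.05 0.15 0.15] [ 0.602 -0.015  0.281] [ 0.86  0.29 -1.17  2.13  1.39  0.56  2.16]
75 [0.05 0.15 0.05] [ 0.602 -0.015  0.181] [-0.45  0.28  0.32  2.29  2.2   0.23  1.18]
90 [0 0 0] [ 0.558 -0.162  0.137] [ 0.25  0.34 -0.05  2.36  3.04  0.33  0.41]
90 [-0.027  0.007  0.029] [ 0.531 -0.156  0.165] [ 0.24  0.24 -0.05  2.4   3.02  0.26  0.42]
90 [-0.054  0.013  0.058] [ 0.504 -0.149  0.194] [ 0.75  0.18 -0.6   2.4   2.56  0.22  0.91]
90 [0.   0.   0.06] [ 0.558 -0.162  0.197] [ 0.73  0.26 
[... 2126 characters left out ...]
27  0.007  0.029] [ 0.553 -0.168  0.188] [ 0.75  0.28 -0.6   2.31  2.42  0.24  0.05]
150 [-0.054  0.013  0.058] [ 0.526 -0.162  0.217] [ 1.08  0.23 -0.94  2.32  2.08  0.22  0.4 ]
150 [0.   0.   0.06] [ 0.58  -0.175  0.219] [ 0.9   0.29 -0.78  2.22  1.92  0.22  0.57]
150 [0.  0.  0.1] [ 0.58  -0.175  0.259] [ 1.24  0.34 -1.18  2.17  1.49  0.33  1.04]
150 [0.  0.1 0.1] [ 0.58  -0.075  0.259] [ 0.88  0.22 -1.    2.21  1.49  0.37  0.81]
150 [0.05 0.15 0.1 ] [ 0.63  -0.025  0.259] [ 0.71  0.33 -0.99  2.11  1.49  0.54  0.78]
150 [0.05 0.15 0.15] [ 0.63  -0.025  0.309] [ 0.87  0.3  -1.17  2.05  1.29  0.58  1.  ]
150 [0.05 0.15 0.05] [ 0.63  -0.025  0.209] [-0.26  0.26  0.14  2.21  1.82  0.23  0.31]
```

```bash
cat > go.py <<'E'
from plan import *
def target(nm,ang=120,g=(252,182)):
    C,n,*_=inhand(nm,g);coil=C-n*.0045
    R=frame(-N,np.array([1,0,0.]))@cv2.Rodrigues(np.array([0,0,np.radians(ang)]))[0]
    a=R@n;ax=np.cross(a,N);R=cv2.Rodrigues(ax/np.linalg.norm(ax)*np.arcsin(np.linalg.norm(ax)))[0]@R
    return coil,R
E
python3 - <<'E'
from go import *
coil,R=target('g1')
s=sense();move_l(np.array([.48,.17,.31]),feed=.2)
print(inverse_kinematics(M+N*.1035-R@coil,R).round(2),sense()['joint_pos'].round(2))
movep(M+N*.1035-R@coil,R);sleep(.4)
s=sense();snap('h0');im,d=camera('scene');np.savez('h_s.npz',im=im);print(s['position'],s['joint_pos'].round(2),s['wrist_force'],s['finger_gap'],s['time_s'])
a=cv2.resize(load('h0')[0],(400,300));save('h',np.hstack([a,cv2.resize(im[120:300,30:270],(400,300))]))
E
```

```text
[ 1.06  0.24 -0.95  2.36  2.16  0.25  0.82] [-0.03  0.18 -0.45  1.83  0.09  1.15 -2.17]
[ 0.51680855 -0.15135496  0.20625837] [ 1.06  0.24 -0.95  2.36  2.16  0.25  0.82] [-0.35546954 -0.04777037  0.72570594] 0.01853723190251384 14.2
```

View pics/h.png

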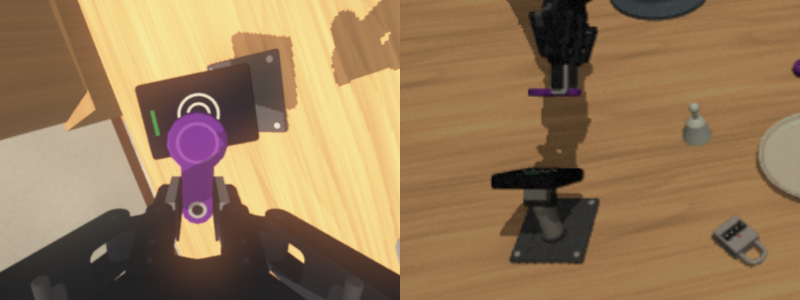

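At hover, the fob (disc at about (252,182) full size) is in front of the face, parallel to it, with the ring visible behind. Nothing else is near. I'll recheck the in-hand pose and the face plane, then close in.

```bash
cat > chk.py <<'E'
from go import *
def check(nm):
    C,n,rad,r,k=inhand(nm);im,d,P=load(nm);T=np.linalg.inv(np.array(camera_params('wrist')['tool_from_camera']))
    Rw=P[3]@T[:3,:3];o=P[2]+Rw@T[:3,3]; nw=Rw@n;cw=o+Rw@(C-n*.0045)
    ys,xs=np.mgrid[0:384:2,0:512:2];q=np.c_[xs.ravel(),ys.ravel()];q=q[d[q[:,1],q[:,0]]>0];w=bydepth(P,q,d)
    w=w[(np.abs((w-M)@N)<.007)&(np.linalg.norm(w-M,axis=1)<.065)]
    c,nf,kk,rr=planefit(w,tol=.003)
    e=cw-M;print(nm,'inhand',C.round(4),n.round(3),'face n',nf.round(4),kk,'face pt off',((c-M)@N).round(4),'coil h',(e@N).round(4),'lateral',(e-N*(e@N)).round(4),'angle fob/face deg',np.degrees(np.arccos(min(1,nw@nf))).round(2),np.degrees(np.arccos(min(1,nw@N))).round(2))
    return nf
E
python3 - <<'E'
from chk import *
check('h0')
coil,R=target('h0')
print(move_l(M+N*.0238-R@coil,R,feed=.04,until_force=5));sleep(.5)
s=sense();snap('e0');im,d=camera('scene');imt,_=camera('top');print(s['position'],M+N*.0238-R@coil,s['joint_pos'].round(2),s['wrist_force'],s['finger_gap'],s['time_s'])
check('e0')
a=cv2.resize(load('e0')[0],(400,300));save('e',np.vstack([np.hstack([a,cv2.resize(im[150:285,50:230],(400,300))]),np.hstack([cv2.resize(imt[105:225,200:360],(400,300)),cv2.resize(imt[105:225,300:460],(400,300))])]))
E
```

```text
h0 inhand [0.0344 0.0001 0.0185] [-0.004 -0.001 -1.   ] face n [-0.6759  0.16    0.7194] 2664 face pt off 0.0002 coil h 0.0887 lateral [-0.0469 -0.0514 -0.0324] angle fob/face deg 0.12 0.11
False
[ 0.57042319 -0.16370174  0.14881063] [ 0.57044352 -0.16368305  0.14881439] [ 0.95  0.48 -0.91  2.29  2.23  0.45  0.84] [0.41007037 0.60013546 0.36860111] 0.018474501048451792 16.9417
e0 inhand [0.0317 0.0027 0.0186] [-0.004 -0.001 -1.   ] face n [-0.6759  0.1601  0.7194] 5877 face pt off 0.0002 coil h 0.0094 lateral [-0.0478 -0.0474 -0.0342] angle fob/face deg 0.2 0.02
```

View pics/e.png

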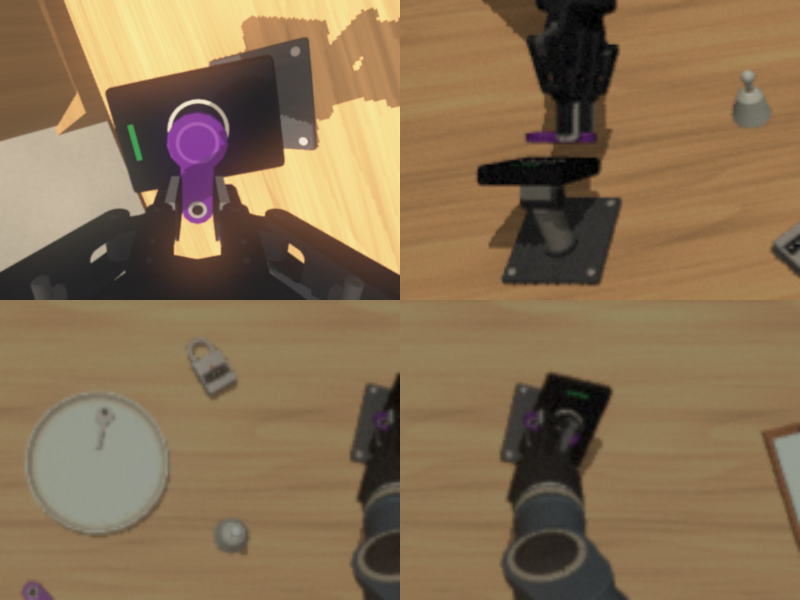

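```bash
sed -i 's/o=P\[2\]+Rw@T/o=P[2]+P[3]@T/' chk.py; python3 - <<'E'
from chk import *
check('h0');check('e0')
C,n,*_=inhand('h0')
for nm in('h0','e0'):
    im,d,P=load(nm);k=cv2.inRange(cv2.cvtColor(im,cv2.COLOR_RGB2HSV),(122,60,25),(168,255,255))
    _,l,st,ce=cv2.connectedComponentsWithStats(k);i=l[182,252];print(nm,st[i],ce[i])
    j=cv2.projectPoints((P[3].T@(M-P[2])).reshape(1,3),np.zeros(3),np.zeros(3),P[0],P[1])[0].ravel();print('mark px',j)
im=load('e0')[0][100:260,170:340];im=cv2.resize(im,None,fx=3.5,fy=3.5);cv2.circle(im,(int((j[0]-170)*3.5),int((j[1]-100)*3.5)),4,(0,255,0),-1);save('e0c',im)
E
```

```text
h0 inhand [0.0344 0.0001 0.0185] [-0.004 -0.001 -1.   ] face n [-0.6759  0.16    0.7194] 2664 face pt off 0.0002 coil h 0.1033 lateral [ 0.0001 -0.0006  0.0003] angle fob/face deg 0.12 0.11
e0 inhand [0.0317 0.0027 0.0186] [-0.004 -0.001 -1.   ] face n [-0.6759  0.1601  0.7194] 5877 face pt off 0.0002 coil h 0.0238 lateral [-0.0007  0.0034 -0.0015] angle fob/face deg 0.2 0.02
h0 [ 212  140   80  146 6964] [252.02871913 200.46639862]
mark px [253.33881536 146.41322988]
e0 [ 212  141  105  145 7714] [254.19847031 200.60267047]
mark px [252.66363902 167.02556218]
```

View pics/e0c.png

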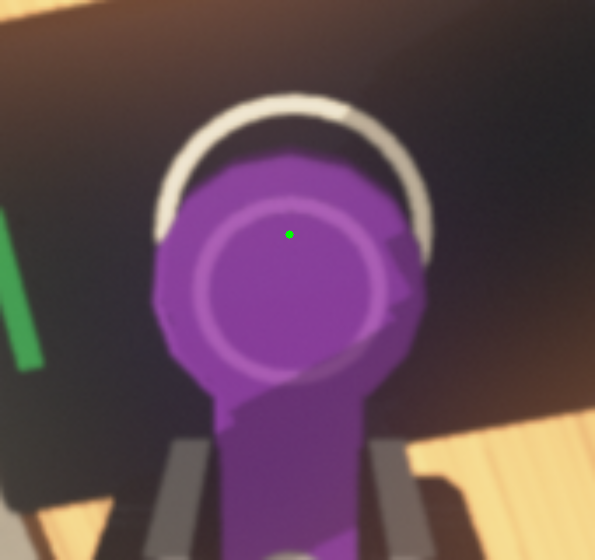

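The ring edge contaminated the e0 mask, but the disc pixels match h0, so the fob has not slipped in the grip. The projected mark agrees with the visible ring to within about 1 px, the gap is about 19–20 mm, and the fob is parallel to the face to within 0.2°. The dish, key, padlock and bell have not moved. Handing in.

```bash
python3 -c "
from rig import *
s=sense();print(abs(s['qd']).max(),s['finger_gap']);print(finish_job())"
```

```text
0.0010677931371259016 0.018823394706315742
the job is handed in; nothing more can be done
None
```

The job is handed in: the arm is holding the purple fob still by its loop end, its round end centred over the reader's ring mark to within about 1 mm, parallel to the face within 0.2° and about 19 mm away; I saw no contact with the reader, and the dish, key, padlock and bell look unmoved.

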